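# Stow the standing torch in its fiddle bay and shut the gate

### The job

A barge's wake is on its way: push the torch, which stands on its lens on the chart table, low down on its wide head so that it slides upright across the table into the open fiddle bay and stands against the bay's back rail. Then push the bay's little swing gate fully shut across the mouth so that the torch cannot walk out. Do not take the torch between the fingers, lift it, tip it or touch its barrel, and leave the pen cup, the walnut box and the parallel rule where they are.

Things in the scene. Friction and masses are not known exactly. Their poses are not given: they have to be found in the camera images.
- torch: Aluminium torch standing upright on its lens, 202 mm tall, about 0.3 kg. Origin: centre of the underside, on the table; z up the torch. Its head, at the bottom, is a cylinder 54 mm in diameter up to 30 mm above the table, then a cone narrowing to 37 mm diameter at 50 mm up. Push only the head, low down: pushed high, the torch tips over.
- torch_barrel: The torch's knurled barrel, one piece with the head: 34 mm in diameter from 50 to 202 mm above the table (tail cap 37 mm diameter, top 24 mm). Not to be touched. Origin and axes: those of torch.
- bay: Walnut rail 32 mm high, 14 mm thick, fixed to the table round three sides of a space 84 mm wide (x), 62 mm deep (y); floor: the table. Origin: where the torch's origin is when it stands home, on the centre line. y points into the bay: back rail's inner face at y=27 mm, side rails' inner faces at x=+-42 mm, ending at the mouth at y=-35 mm. x points to the gate's hinge rail, far from the robot.
- gate (a joint): Angle (rad) of the swing gate, a walnut bar 11 mm thick, 114 mm long, 8 to 28 mm above the table, turning level about a vertical pin at the mouth end of the +x rail. 0 = fully shut (stop): bar along the bay's x across the mouth, outer face at bay y=-47.5 mm, inner -36.5 mm. 1.57 = pointing straight out (bay's -y); opens to 2.3. Stays where left; under 1 N at the tip moves it.
- gate_tip (a point): Point on the gate's centre line at its free end, 108 mm from the pin, 18 mm above the table. The bar ends 5.5 mm beyond.
- gate_pivot (a point): Point on the axis of the gate's pin, 18 mm above the table; in the bay's frame at x = +49, y = -42 mm. It does not move.
- pen_cup: White ceramic pen cup, 78 mm in diameter, 98 mm high, pens sticking up to 160 mm. Loose; leave it alone. Origin: centre of the underside.
- walnut_box: Small closed walnut box with a brass hook-and-eye latch, 100 mm (x) by 150 mm (y) by 59 mm high. Loose; leave it alone. Origin: centre of the underside.
- parallel_rule: Steel parallel rule lying flat, 70 mm (x) by 300 mm (y), 10 mm high with its pins. Loose; leave it alone. Origin: centre of the underside.

How it is judged (in metres and radians):
On the way, in this order (a step that is already met when the one before it is completed fails the run):
1. the torch stands in the bay, against the back rail (y of torch in the frame of bay between -0.008 and 0.004 m and x of torch in the frame of bay between -0.018 and 0.018 m and angle between torch's own z axis and vertical below 0.1 rad), for 0.2 s.
2. the gate is fully shut (value of joint gate below 0.1 rad), for 0.2 s.
At the end, for the whole second after the job is handed in: The torch stands upright (within 0.05 rad) and still inside the bay, no more than 8 mm off the back rail, and the gate is shut to within 0.1 rad; the pen cup, box and rule have moved less than 20 mm (y of torch in the frame of bay between -0.008 and 0.004 m and x of torch in the frame of bay between -0.018 and 0.018 m and angle between torch's own z axis and vertical below 0.05 rad and height (world z) of torch below 0.004 m and linear speed of torch below 0.02 m/s and value of joint gate below 0.1 rad); the robot touches nothing.
It fails at once if the torch is tipped (more than 0.2 rad) (angle between torch's own z axis and vertical above 0.2 rad).
It fails at once if the torch is lifted off the table (more than 10 mm) (height (world z) of torch above 0.01 m).
It fails at once if the torch's head is taken between the fingers (the point between the fingertips inside the head) (horizontal distance between the grasp point and torch below 0.02 m and height (world z) of the grasp point below 0.06 m).
It fails at once if the torch's barrel is touched by the robot (more than 1 N) (contact force between torch_barrel and the fingers above 1 N or contact force between torch_barrel and the arm above 1 N).
It fails at once if the pen cup, the walnut box or the parallel rule is moved more than 20 mm (distance of any of pen_cup, walnut_box, parallel_rule from where it was at the start of the episode above 0.02 m).
It also fails if it takes over 64 s, if anything falls off the work surface, if the arm or the gripper's body presses on something with over 40 N, if the wrist force passes 120 N, or if a joint passes its speed limit or range.

### The arm

A 6-joint arm with a two-finger parallel gripper is mounted at the origin on the work surface. World frame = base frame: x ahead of the robot, y to its left, z up, the work surface at z = 0. Lengths are in mm, angles in rad, forces in N, time in s.
With the tool pointing down it reaches from about 350 to 875 mm from the base axis. Payload 4.2 kg.
Tool frame: the origin (TCP) lies midway between the tips of the shut fingers; the grasp point (between the pads) lies 19 mm behind it; x points along the fingers, y is the direction in which the jaws open and shut, and the axes are right-handed (so a half turn about x gives the same grasp; the last joint's range is limited). The gripper opens to 85 mm and grips with 20 to 120 N. Pads are 22 mm wide; open, the fingers measure 114 mm over their backs; the gripper's body (76 mm by 85 mm) begins 54 mm behind the grasp point. The pads swing forward as they close: fully open they stand 13 mm farther back than shut.
Start: joints at [-1.063, 0.385, 0.008, 0, -1.194, -0.259], TCP at [153.918, -605.73, 231.312] pointing down, gripper open.
Joint ranges: [-3.14, 3.14], [-1.21, 2.06], [-1.07, 1.41], [-3.16, 2.05], [-2.99, -0.16], [-3.1, 3.1]. Speed limits (rad/s): [2.79, 2.79, 3.14, 3.14, 3.14, 3.14].

### API

Orientations are given as a unit quaternion [x, y, z, w].
In Python, from bench import readout, imaging, arm gives the robot as it stands.
- The arm moves only by the tool arm_command, never from a script. Its argument "increments" is a list of rows, each a list of 3 entries, a list of its own where there are three numbers: the turn, a rotation vector about the world's x, y, z in degrees, then the shift along the world's x, y, z in mm, then the closure, from 0 (fully open) to 1 (shut). In form: [[[ax, ay, az], [tx, ty, tz], fingers], ...]. A call has exactly 5 rows; each row is the pose to reach, as a shift and turn from the pose measured when the call began; what a row does not reach only later rows make up. A row lasts 1/10 s, in which the tool goes at most 50 mm and 8.59 degrees, less where a joint would pass 70% of its speed; a pose out of reach is approached as far as the arm can. A call with a gripper value outside its range is refused whole. The fingers move at their own pace and stop on an object; the grip force is fixed at half the most. Time passes only in rows, so rows that repeat a pose let the fingers close, or fill a call up. It gives the time, the measured TCP pose, the force and the opening at its end, in the units of the state.
- readout.read_state(): the state, without advancing time (a new reading comes with each control period).
- imaging.get_image(name): name is "scene" or "top" or "wrist"; returns (picture, depth): 400x640x3 uint8, blue, green, red; 400x640 float32, mm along the optical axis (not along the pixel's ray), 0 where there is no reading.
- imaging.camera_info(name): a dict with "vfov" (degrees; the focal length in pixels is half the picture's height over the tangent of half this angle, whatever the lens; pixels are square), "cx", "cy" (the principal point, pixels), "eye" and "rotation" of the camera in the world; the wrist camera has in their place "T_tool_cam" (4x4, takes a point from camera to tool coordinates, whose origin is the TCP and whose axes are the tool frame's). Camera axes: x right, y down, z forward; pixel columns grow to the right and rows downward; lengths in mm; the calibration is good to about 2 mm. A picture is of the moment at which its call begins: read the wrist's pose just before it. camera_info takes no time and is no camera call.
- arm.job_done(): hands the job in, once; it reports no verdict.
The state is a dict: "clock": time; "joints": joint angles; "joint_vel": joint speeds; "joint_efforts": joint torques, N m; "position": TCP position; "ee_rot": TCP orientation; "contact_force": force on the tool from outside, world axes, zero at the start; "wrist_torque": the same for the moment, N m; "gripper_width": finger opening in mm.
Only numpy, scipy, OpenCV 4.12 (cv2) and the standard library are available. Lean on these libraries where they do the work, as an engineer would, in place of code of your own. Each camera call takes 0.05 s, during which the arm holds its last target. There are 200 camera calls.

## Working session

There is one attempt and no reset: what is moved stays moved. The work goes in short steps, Python scripts to look and compute and a tool call to move; the robot and the scene stay as the last step left them, time stands still between calls to the robot, and variables do not carry over. Pictures are saved under pics/ and viewed, about 8 in all and at most 12, crops included, and the job is handed in when it is done.

Besides the shell and the picture viewer there is one more tool, called after "Request:" as name([rows], argument=value, ...), one row to a line, values as JSON. arm_command: Moves the arm, as the interface text tells. Its arguments: {"type":"object","properties":{"increments":{"type":"array","items":{"type":"array"}}},"required":["increments"]}

```bash
mkdir -p pics; cat > h.py <<'E'
import numpy as np, cv2
from bench import readout, imaging, arm
from scipy.spatial.transform import Rotation as R
def cloud(name):
    s=readout.read_state(); im,d=imaging.get_image(name); c=imaging.camera_info(name)
    f=im.shape[0]/2/np.tan(np.radians(c["vfov"])/2)
    v,u=np.mgrid[:im.shape[0],:im.shape[1]]
    P=np.stack([(u-c["cx"])/f*d,(v-c["cy"])/f*d,d],-1)
    if "eye" in c: W=P@np.array(c["rotation"]).T+np.array(c["eye"])
    else:
        T=np.array(c["T_tool_cam"]); W=(P@T[:3,:3].T+T[:3,3])@R.from_quat(s["ee_rot"]).as_matrix().T+np.array(s["position"])
    W[d==0]=np.nan
    return im,d,W
E
python3 - <<'E'
from h import *
s=readout.read_state(); print(s)
for n in("top","scene"):
    im,d,W=cloud(n); cv2.imwrite(f"pics/{n}.png",im); np.savez(f"{n}.npz",im=im,W=W); print({k:np.round(v,3) for k,v in imaging.camera_info(n).items()})
E
```

```text
{'clock': 0.0, 'joints': array([-1.06338594e+00,  3.85559022e-01,  6.63453555e-03, -5.09730387e-04,
       -1.19399866e+00, -2.58602573e-01]), 'joint_vel': array([-0.00021426,  0.00014473, -0.00136128,  0.00100376,  0.000599  ,
       -0.00059294]), 'joint_efforts': array([ 5.40593737e-04, -3.92287552e+01,  1.88405192e+01,  4.18646783e+00,
       -4.64760902e-03,  4.82206648e-07]), 'position': array([ 153.78572994, -605.18437461,  230.22191091]), 'ee_rot': array([-0.08691403,  0.7017756 ,  0.08843415,  0.70152431]), 'contact_force': array([-0.22687768,  0.43402752, -0.12675437]), 'wrist_torque': array([0.04180828, 0.01188993, 0.02188486]), 'gripper_width': 85.28874182725238}Traceback (most recent call last):
  File "<stdin>", line 4, in <module>
  File "h.py", line 9, in cloud
    if "eye" in c: W=P@np.array(c["rotation"]).T+np.array(c["eye"])
                     ~^~~~~~~~~~~~~~~~~~~~~~~~~~
ValueError: matmul: Input operand 1 has a mismatch in its core dimension 0, with gufunc signature (n?,k),(k,m?)->(n?,m?) (size 4 is different from 3)
```

Rotation is a quaternion.

```bash
sed -i 's/np.array(c\["rotation"\]).T/R.from_quat(c["rotation"]).as_matrix().T/' h.py
python3 - <<'E'
from h import *
for n in("top","scene"):
    im,d,W=cloud(n); cv2.imwrite(f"pics/{n}.png",im); np.savez(f"{n}.npz",im=im,W=W); print({k:np.round(v,3) for k,v in imaging.camera_info(n).items()}); print(np.nanmedian(W[...,2]), W[200,320])
E
```

```text
{'vfov': np.float64(53.812), 'cx': np.float64(319.456), 'cy': np.float64(199.391), 'eye': array([ 361.77 ,    1.382, 1058.369]), 'rotation': array([ 0.705, -0.702,  0.062, -0.076])}
0.13785269464483463 [568.58299492  22.00026388   0.59467646]
{'vfov': np.float64(48.242), 'cx': np.float64(324.414), 'cy': np.float64(198.474), 'eye': array([1092.731, -375.301, 1044.492]), 'rotation': array([ 0.849,  0.445, -0.131, -0.251])}
-1.7229829911035495 [ 5.35554644e+02 -1.94194585e+00 -2.36327987e-01]
```

View pics/top.png

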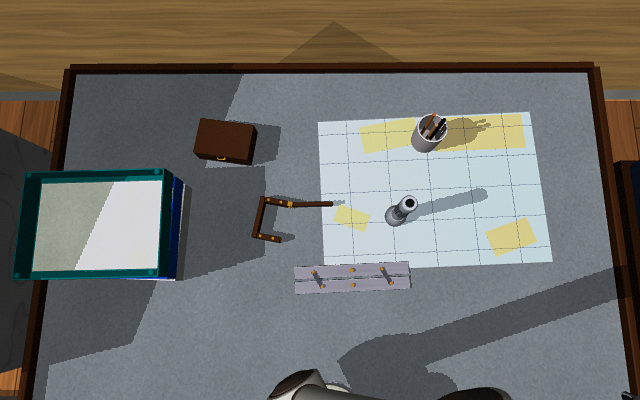

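View pics/scene.png

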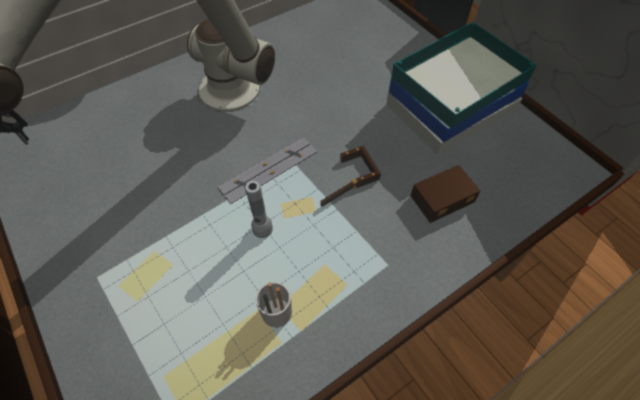

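The top view shows the bay at about (270,218), opening to the right. The gate runs out from (290,204) to its tip at (332,204), and the torch head is at (396,215). The rule is at (352,278), the cup at (430,133) and the box at (225,142). Next I'll measure these.

```bash
python3 - <<'E'
from h import *
z=np.load("top.npz"); W=z["W"]
def reg(u0,u1,v0,v1,z0,z1):
    P=W[v0:v1,u0:u1].reshape(-1,3); return P[(P[:,2]>z0)&(P[:,2]<z1)]
for n,a in dict(bay=(245,345,190,248,22,40),railback=(245,275,190,245,25,40),gate=(296,345,195,212,18,40),farrail=(264,292,190,215,25,40),nearrail=(265,290,228,248,25,40),
  torchtop=(380,425,190,230,150,230),cup=(405,455,105,160,80,110),box=(185,265,110,170,45,70),rule=(285,420,255,300,5,14)).items():
    P=reg(*a); r=cv2.minAreaRect(P[:,:2].astype(np.float32)); print(n,len(P),np.round(np.median(P,0),1),"rect",np.round(r[0],1),np.round(r[1],1),round(r[2],1))
    print(np.round(cv2.boxPoints(r),0).tolist())
# torch head: circle fit to points z 5..30
for nm in("top","scene"):
    W=np.load(nm+".npz")["W"]; u=(370,430,185,235) if nm=="top" else (240,285,170,245)
    for lo,hi in((8,28),(60,180),(190,215)):
        P=reg(*u,lo,hi)[:,:2]
        if len(P)>5:
            x,y=P.T; s=np.linalg.lstsq(np.c_[2*x,2*y,np.ones(len(x))],x*x+y*y,rcond=None)[0]
            print(nm,lo,len(P),"mean",P.mean(0).round(1),"circ",s[:2].round(1),np.sqrt(s[2]+s[0]**2+s[1]**2).round(1))
E
```

```text
bay 698 [549.  151.8  31.2] rect [508.4  94.7] [203.8 118.8] 86.0
[[442.0, -3.0], [561.0, -11.0], [575.0, 192.0], [456.0, 201.0]]
railback 386 [508.  178.1  31.9] rect [514.1 161.1] [ 62.6 112.3] 79.5
[[453.0, 141.0], [564.0, 120.0], [575.0, 182.0], [465.0, 202.0]]
gate 165 [552.5  40.1  27.9] rect [553.7  37.7] [11.3 96.5] 1.7
[[547.0, 86.0], [549.0, -11.0], [561.0, -10.0], [558.0, 86.0]]
farrail 156 [558.5 135.8  32.1] rect [558.8 134.2] [75.  17.1] 82.8
[[546.0, 98.0], [563.0, 96.0], [572.0, 170.0], [555.0, 173.0]]
nearrail 85 [461.  146.1  32.1] rect [461.3 145.9] [41.1 13.9] 78.9
[[451.0, 127.0], [464.0, 124.0], [472.0, 165.0], [458.0, 167.0]]
torchtop 281 [ 520.5 -175.1  201.2] rect [ 523.6 -178.2] [34.2 36. ] 45.4
[[499.0, -178.0], [524.0, -203.0], [548.0, -179.0], [523.0, -153.0]]
cup 323 [ 737.2 -261.4   94.8] rect [ 739.2 -265.9] [76.2 76.5] 24.7
[[689.0, -247.0], [721.0, -317.0], [790.0, -285.0], [758.0, -215.0]]
box 2060 [722.3 279.7  59.1] rect [723.3 281.4] [151.7 104.3] 81.8
[[661.0, 214.0], [764.0, 199.0], [786.0, 349.0], [682.0, 364.0]]
rule 1626 [362.  -58.    6.4] rect [365.6 -63. ] [108. 347.] 0.3
[[311.0, 110.0], [313.0, -237.0], [421.0, -236.0], [419.0, 111.0]]
top 8 30 mean [ 509.  -162.1] circ [ 511.6 -163.3] 17.9
top 60 156 mean [ 514.7 -168.4] circ [ 523.7 -178.6] 17.1
top 190 224 mean [ 522.2 -177.3] circ [ 522.6 -177.7] 13.1
scene 8 99 mean [ 522.7 -176.2] circ [ 457.8 -140.1] 98.7
scene 60 365 mean [ 536.2 -184.6] circ [ 524.6 -180.8] 16.1
scene 190 188 mean [ 527.5 -181.8] circ [ 526.2 -181.3] 13.2
```

Request:
arm_command([
  [[0,0,8],[35,25,0],0.5],
  [[0,0,16],[70,50,0],0.5],
  [[0,0,24],[110,75,0],0.5],
  [[0,0,31],[150,100,0],0.5],
  [[0,0,38],[190,130,0],0.5],
])

```text
clock: 0.65
position: [345.0, -474.3, 230.2]
ee_rot: [-0.312, 0.635, 0.313, 0.634]
contact_force: [0.4, -0.7, 0.3]
gripper_width: 42.8
```

Request:
arm_command([
  [[0,0,8],[35,30,0],0.5],
  [[0,0,16],[70,60,0],0.5],
  [[0,0,24],[105,90,0],0.5],
  [[0,0,31],[140,120,0],0.5],
  [[0,0,38],[175,150,0],0.5],
])

```text
clock: 1.15
position: [521.1, -322.7, 230.0]
ee_rot: [-0.503, 0.497, 0.504, 0.496]
contact_force: [0.5, -1.1, 0.8]
gripper_width: 42.5
```

```bash
python3 - <<'E'
from h import *
s=readout.read_state(); print(s["clock"],s["position"].round(1),s["joints"].round(2),s["gripper_width"]); print(R.from_quat(s["ee_rot"]).as_matrix().round(2))
E
```

```text
1.15 [ 521.1 -322.7  230. ] [-0.29  0.37 -0.02  0.   -1.18  0.3 ] 42.525072381866
[[-0.   -1.   -0.01]
 [ 0.   -0.01  1.  ]
 [-1.    0.    0.  ]]
```

Request:
arm_command([
  [[8,0,0],[0,0,-10],0.62],
  [[16,0,0],[0,0,-20],0.62],
  [[24,0,0],[0,0,-30],0.62],
  [[32,0,0],[0,0,-40],0.62],
  [[40,0,0],[0,0,-50],0.62],
])

```text
clock: 1.65
position: [521.6, -323.0, 180.2]
ee_rot: [-0.302, 0.293, 0.644, 0.639]
contact_force: [1.4, -0.5, -0.4]
gripper_width: 32.7
```

Request:
arm_command([
  [[5,0,0],[0,0,-20],0.62],
  [[8,0,0],[0,0,-40],0.62],
  [[8,0,0],[2,0,-60],0.62],
  [[8,0,0],[2,0,-80],0.62],
  [[8,0,0],[2,0,-100],0.62],
])

```text
clock: 2.15
position: [523.9, -322.5, 79.3]
ee_rot: [-0.258, 0.247, 0.663, 0.658]
contact_force: [-0.1, 0.2, -0.5]
gripper_width: 32.0
```

```bash
python3 - <<'E'
from h import *
s=readout.read_state(); print(s["clock"],s["position"].round(1),s["joints"].round(2),s["gripper_width"]); print(R.from_quat(s["ee_rot"]).as_matrix().round(2))
im,d,W=cloud("wrist"); cv2.imwrite("pics/w1.png",im); np.savez("w1.npz",W=W)
E
```

```text
2.15 [ 523.9 -322.5   79.3] [-0.63  0.81  0.35 -0.65 -1.67  0.77] 32.02038790136229
[[-0.   -1.   -0.02]
 [ 0.75 -0.01  0.67]
 [-0.67 -0.01  0.75]]
```

View pics/w1.png

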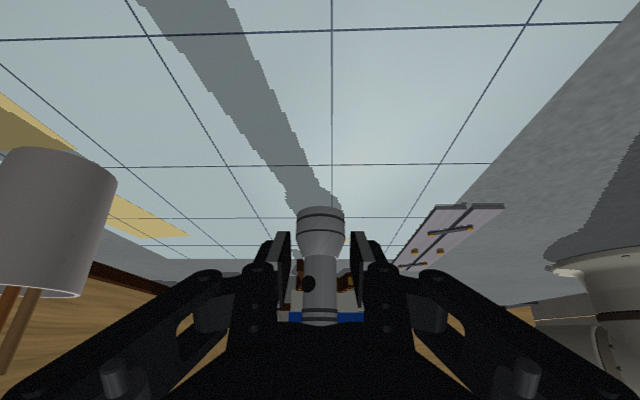

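The view is upside down. The torch's head is centred between the fingers at (320,225). The cup is on the left and the rule on the right, both clear of the path. I'll check the camera's clearance and measure the head.

```bash
python3 - <<'E'
from h import *
W=np.load("w1.npz")["W"]; print(imaging.camera_info("wrist")["T_tool_cam"])
P=W[200:262,290:352].reshape(-1,3)
for lo,hi in((6,28),(60,110)):
    Q=P[(P[:,2]>lo)&(P[:,2]<hi)&(abs(P[:,0]-522)<40)&(abs(P[:,1]+185)<45)] if lo<50 else (lambda A:A[(A[:,2]>lo)&(A[:,2]<hi)&(abs(A[:,0]-522)<40)&(abs(A[:,1]+185)<45)])(W.reshape(-1,3))
    print(len(Q),Q.min(0).round(1),Q.max(0).round(1),Q.mean(0).round(1))
E
```

```text
[[-2.15452860e-04 -2.64274285e-01  9.64447539e-01 -1.43683562e+02]
 [ 9.99999939e-01 -3.20450147e-04  1.35586549e-04 -7.50754458e-01]
 [ 2.73225318e-04  9.64447510e-01  2.64274338e-01 -6.65790174e+01]
 [ 0.00000000e+00  0.00000000e+00  0.00000000e+00  1.00000000e+00]]
935 [ 496.9 -209.     6. ] [ 550.8 -181.2   28. ] [ 524.2 -202.1   17.1]
1849 [ 507.1 -200.5   60. ] [ 541.8 -179.7  109.9] [ 524.3 -194.1   86.1]
```

Request:
arm_command([
  [[0,0,0],[0,10,-20],0.62],
  [[0,0,0],[0,30,-40],0.62],
  [[0,0,0],[0,55,-58],0.62],
  [[0,0,0],[0,75,-65],0.62],
  [[0,0,0],[0,90,-65],0.62],
])

```text
clock: 2.7
position: [522.5, -228.9, 10.5]
ee_rot: [-0.254, 0.247, 0.665, 0.657]
contact_force: [0.6, -0.5, 0.4]
gripper_width: 32.3
```

Request:
arm_command([
  [[0,0,0],[0,5,0],0.62],
  [[0,0,0],[0,10,0],0.62],
  [[0,0,0],[0,15,0],0.62],
  [[0,0,0],[0,20,0],0.62],
  [[0,0,0],[0,25,0],0.62],
])

```text
clock: 3.2
position: [522.7, -204.4, 10.6]
ee_rot: [-0.255, 0.247, 0.665, 0.658]
contact_force: [-0.1, -1.8, -0.0]
gripper_width: 32.2
```

```bash
cat > look.py <<'E'
from h import *
import sys
s=readout.read_state(); print(s["clock"],s["position"].round(1),s["joints"].round(2),s["contact_force"].round(1))
im,d,W=cloud("top"); cv2.imwrite(f"pics/{sys.argv[1]}.png",cv2.resize(im[160:310,230:480],None,fx=3,fy=3)); np.savez(sys.argv[1]+".npz",W=W)
o=np.array([512.7,151.7]); M=np.array([[.984,-.178],[.178,.984]])
P=W.reshape(-1,3); c=s["position"]
T=P[(P[:,2]>185)&(P[:,2]<215)&(abs(P[:,0]-c[0])<60)&(P[:,1]>c[1]-5)&(P[:,1]<c[1]+90)][:,:2]
if len(T)>10:
    p=np.array(cv2.minEnclosingCircle(T.astype(np.float32))[0]); print("torch top",len(T),p.round(1),"bay",(M@(p-o)).round(1))
B=(P[:,:2]-o)@M.T; k=(P[:,2]>20)&(P[:,2]<30.5)&(B[:,1]<-38)&(B[:,1]>-160)&(B[:,0]<130)&(B[:,0]>-70); G=B[k]
print("gate pts",len(G),cv2.minAreaRect(G.astype(np.float32)) if len(G) else "")
E
python3 look.py a1
```

```text
3.2 [ 522.7 -204.4   10.6] [-0.5   0.8   0.12 -0.72 -1.44  0.83] [-0.1 -1.8 -0. ]
gate pts 168 ((58.57902526855469, -94.86618041992188), (11.646666526794434, 117.22578430175781), 12.065422058105469)
```

Request:
arm_command([
  [[0,0,0],[0,5,2],0.62],
  [[0,0,0],[-1,12,2],0.62],
  [[0,0,0],[-2,20,2],0.62],
  [[0,0,0],[-3,28,2],0.62],
  [[0,0,0],[-4,36,2],0.62],
])

```text
clock: 3.75
position: [518.6, -166.9, 12.6]
ee_rot: [-0.254, 0.247, 0.665, 0.657]
contact_force: [-0.0, -1.6, -1.0]
gripper_width: 32.9
```

```bash
python3 look.py a2
```

```text
3.75 [ 518.6 -166.9   12.6] [-0.46  0.77  0.05 -0.75 -1.39  0.82] [-0.  -1.6 -1. ]
torch top 38 [ 527.7 -144.3] bay [  67.5 -288.6]
gate pts 163 ((58.8948974609375, -97.36676025390625), (11.192265510559082, 111.9970932006836), 11.758148193359375)
```

View pics/a2.png

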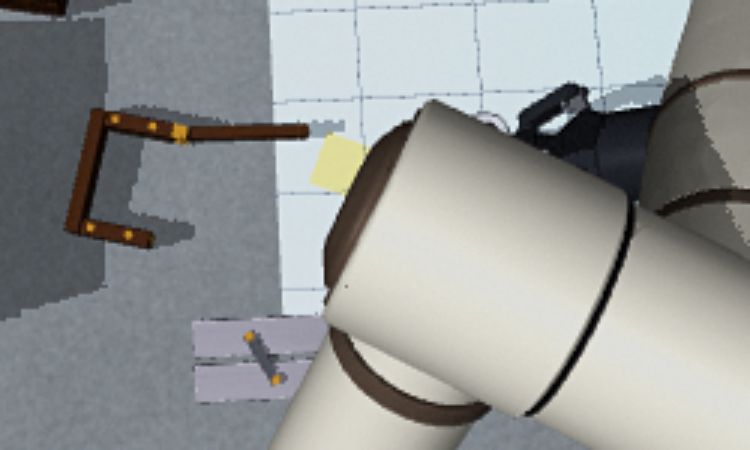

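The arm hides most of the torch from the top camera; its elbow is at about (450,250) in the crop. I'll switch to the wrist and scene views.

```bash
cat > wl.py <<'E'
from h import *
import sys
s=readout.read_state(); c=s["position"]; print(s["clock"],c.round(1),s["joints"].round(2),s["contact_force"].round(1))
o=np.array([512.7,151.7]); M=np.array([[.984,-.178],[.178,.984]])
im,d,W=cloud("wrist"); 
if len(sys.argv)>1: cv2.imwrite(f"pics/{sys.argv[1]}.png",im)
P=W.reshape(-1,3); P=P[(abs(P[:,0]-c[0])<45)&(P[:,1]>c[1])&(P[:,1]<c[1]+45)]
for lo,hi in((52,80),(80,110),(110,160)):
    Q=P[(P[:,2]>lo)&(P[:,2]<hi)][:,:2]
    if len(Q)<50: continue
    x,y=Q.T; s_=np.linalg.lstsq(np.c_[2*x,2*y,np.ones(len(x))],x*x+y*y,rcond=None)[0]
    p=s_[:2]; print(lo,len(Q),"centre",p.round(1),"r",np.sqrt(s_[2]+p@p).round(1),"ymin",y.min().round(1),"xmid",((x.min()+x.max())/2).round(1),"bay",(M@(p-o)).round(1))
E
python3 wl.py w2; python3 - <<'E'
from h import *
im,d,W=cloud("scene"); cv2.imwrite("pics/s2.png",im)
E
```

```text
3.8 [ 518.4 -165.4   13. ] [-0.46  0.76  0.05 -0.75 -1.39  0.82] [0.1 0.9 0.1]
52 88 centre [ 519.4 -149.8] r 7.8 ymin -158.1 xmid 519.5 bay [  60.3 -295.5]
```

View pics/s2.png

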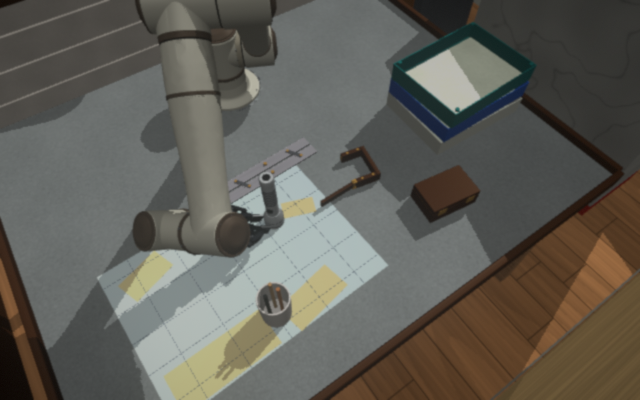

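The scene view shows the torch upright at (270,200) with the fingers behind it, the way to the bay clear, and the gate tip at (322,203). I'll carry on, tracking with the scene camera.

Request:
arm_command([
  [[0,0,0],[-1,6,0],0.62],
  [[0,0,0],[-2,15,0],0.62],
  [[0,0,0],[-3,25,0],0.62],
  [[0,0,0],[-5,35,0],0.62],
  [[0,0,0],[-7,45,0],0.62],
])

```text
clock: 4.4
position: [511.4, -120.6, 13.0]
ee_rot: [-0.254, 0.247, 0.665, 0.657]
contact_force: [-0.2, -1.1, -0.8]
gripper_width: 32.6
```

```bash
cat > sl.py <<'E'
from h import *
import sys
s=readout.read_state(); c=s["position"]; print(s["clock"],c.round(1),s["joints"].round(2),s["contact_force"].round(1))
o=np.array([512.7,151.7]); M=np.array([[.984,-.178],[.178,.984]])
im,d,W=cloud("scene")
if len(sys.argv)>1: cv2.imwrite(f"pics/{sys.argv[1]}.png",cv2.resize(im[100:300,180:440],None,fx=3,fy=3))
A=W.reshape(-1,3)-[2,-2,0]
P=A[(abs(A[:,0]-c[0])<70)&(A[:,1]>c[1]+2)&(A[:,1]<c[1]+75)]
for lo,hi in((100,140),(140,180),(195,215)):
    Q=P[(P[:,2]>lo)&(P[:,2]<hi)][:,:2]
    if len(Q)<20: continue
    r=17 if hi<190 else 12.
    from scipy.optimize import least_squares
    p=least_squares(lambda p:np.hypot(*(Q-p).T)-r,Q.mean(0)-[5,0],loss="soft_l1").x if hi<190 else np.array(cv2.minEnclosingCircle(Q.astype(np.float32))[0])
    print(lo,len(Q),"centre",p.round(1),"from tcp",(p-c[:2]).round(1),"bay",(M@(p-o)).round(1))
B=(A[:,:2]-o)@M.T; k=(A[:,2]>20)&(A[:,2]<30.5)&(B[:,1]<-38)&(B[:,1]>-160)&(B[:,0]<130)&(B[:,0]>-70); G=B[k].astype(np.float32)
print("gate",len(G),cv2.minAreaRect(G) if len(G) else "")
E
python3 sl.py
```

```text
4.4 [ 511.4 -120.6   13. ] [-0.41  0.73 -0.02 -0.78 -1.33  0.82] [-0.2 -1.1 -0.8]
100 124 centre [509.7 -94. ] from tcp [-1.7 26.6] bay [  40.8 -242.3]
140 132 centre [509.6 -93.7] from tcp [-1.8 26.9] bay [  40.7 -242. ]
195 153 centre [511.  -93.8] from tcp [-0.4 26.9] bay [  42.  -241.8]
gate 161 ((57.515380859375, -96.87784576416016), (14.44210433959961, 115.03583526611328), 12.927474021911621)
```

Request:
arm_command([
  [[0,0,0],[-1,8,0],0.62],
  [[0,0,0],[-2,20,0],0.62],
  [[0,0,0],[-4,32,0],0.62],
  [[0,0,0],[-6,44,0],0.62],
  [[0,0,0],[-8,56,0],0.62],
])

```text
clock: 4.95
position: [502.5, -61.6, 13.4]
ee_rot: [-0.253, 0.246, 0.666, 0.657]
contact_force: [0.0, -1.4, -1.5]
gripper_width: 32.4
```

Request:
arm_command([
  [[0,0,0],[-1,8,0],0.62],
  [[0,0,0],[-2,20,0],0.62],
  [[0,0,0],[-3,32,0],0.62],
  [[0,0,0],[-4,44,0],0.62],
  [[0,0,0],[-4,56,0],0.62],
])

```text
clock: 5.45
position: [498.3, -4.6, 13.4]
ee_rot: [-0.253, 0.246, 0.666, 0.657]
contact_force: [-0.0, -2.0, 0.1]
gripper_width: 32.8
```

```bash
python3 sl.py s3
```

```text
5.45 [498.3  -4.6  13.4] [-0.24  0.66 -0.17 -0.89 -1.2   0.8 ] [-0.  -2.   0.1]
100 133 centre [496.3  22.2] from tcp [-2.  26.9] bay [   6.9 -130.3]
140 128 centre [496.4  22. ] from tcp [-1.9 26.6] bay [   7.1 -130.5]
195 133 centre [497.7  20.9] from tcp [-0.6 25.5] bay [   8.5 -131.4]
gate 218 ((37.284645080566406, -99.87169647216797), (53.8442268371582, 119.52765655517578), 12.372475624084473)
```

View pics/s3.png

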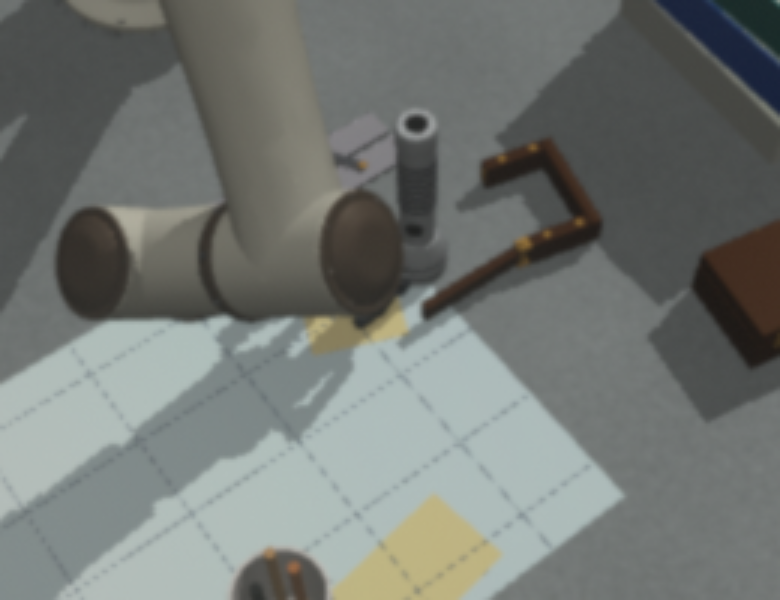

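Request:
arm_command([
  [[0,0,-2],[0,8,0],0.62],
  [[0,0,-4],[1,18,0],0.62],
  [[0,0,-6],[2,29,0],0.62],
  [[0,0,-8],[3,40,0],0.62],
  [[0,0,-10],[4,50,0],0.62],
])

```text
clock: 6.0
position: [501.7, 48.0, 13.7]
ee_rot: [-0.229, 0.267, 0.606, 0.713]
contact_force: [0.6, -1.3, -1.0]
gripper_width: 32.4
```

```bash
python3 sl.py
```

```text
6.0 [501.7  48.   13.7] [-0.19  0.61 -0.26 -1.04 -1.06  0.75] [ 0.6 -1.3 -1. ]
100 124 centre [504.2  74.7] from tcp [ 2.5 26.7] bay [  5.4 -77.3]
140 126 centre [504.2  74.9] from tcp [ 2.5 26.8] bay [  5.3 -77.1]
195 132 centre [503.3  73.6] from tcp [ 1.6 25.6] bay [  4.6 -78.5]
gate 254 ((24.180744171142578, -103.48692321777344), (81.69768524169922, 118.5607681274414), 12.876049995422363)
```

Request:
arm_command([
  [[0,0,0],[0,8,0],0.62],
  [[0,0,0],[0,17,0],0.62],
  [[0,0,0],[1,27,0],0.62],
  [[0,0,0],[2,37,0],0.62],
  [[0,0,0],[3,46,0],0.62],
])

```text
clock: 6.55
position: [504.1, 96.6, 14.2]
ee_rot: [-0.228, 0.267, 0.606, 0.714]
contact_force: [-0.0, -2.2, 0.0]
gripper_width: 32.8
```

```bash
python3 sl.py; python3 look.py a3
```

```text
6.55 [504.1  96.6  14.2] [-0.11  0.6  -0.28 -1.1  -1.01  0.72] [-0.  -2.2  0. ]
100 127 centre [506.5 123.1] from tcp [ 2.5 26.5] bay [ -1.  -29.3]
140 127 centre [506.5 122.9] from tcp [ 2.4 26.4] bay [ -1.  -29.4]
195 131 centre [508.2 121.1] from tcp [ 4.1 24.6] bay [  1.  -30.9]
gate 217 ((27.992351531982422, -101.34959411621094), (75.77538299560547, 120.64723205566406), 14.066389083862305)
6.6 [504.   97.9  14.4] [-0.11  0.6  -0.28 -1.1  -1.01  0.72] [ 0.   0.9 -0.6]
torch top 228 [509.1 125.3] bay [  1.1 -26.6]
gate pts 136 ((35.739402770996094, -81.23397827148438), (72.43273162841797, 146.49285888671875), 51.060585021972656)
```

View pics/a3.png

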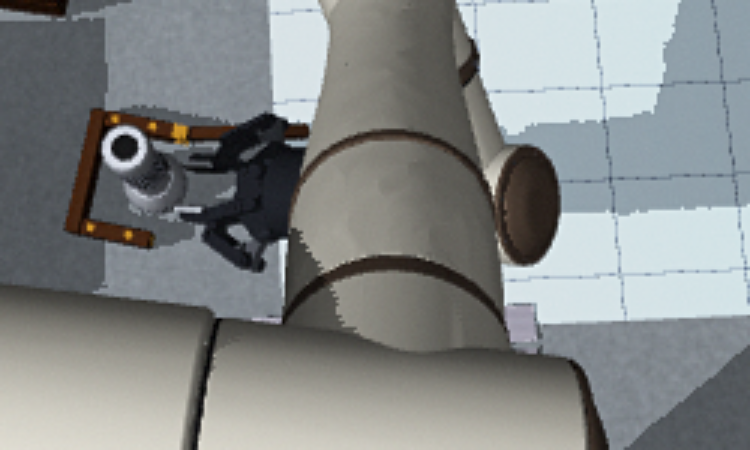

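The torch is in the mouth, centred, with its head at (160,190) in the crop. The fingers fit between the rails. Next is a slow last stretch.

Request:
arm_command([
  [[0,0,0],[1,5,-1],0.62],
  [[0,0,0],[2,10,-1],0.62],
  [[0,0,0],[3,15,-1],0.62],
  [[0,0,0],[3,19,-1],0.62],
  [[0,0,0],[4,22,-1],0.62],
])

```text
clock: 7.15
position: [507.8, 119.6, 13.4]
ee_rot: [-0.228, 0.267, 0.607, 0.713]
contact_force: [-1.2, -3.4, 2.2]
gripper_width: 32.6
```

```bash
python3 sl.py; python3 look.py a4
```

```text
7.15 [507.8 119.6  13.4] [-0.07  0.6  -0.28 -1.12 -0.99  0.71] [-1.2 -3.4  2.2]
100 128 centre [510.4 145.8] from tcp [ 2.5 26.2] bay [-1.2 -6.2]
140 131 centre [510.1 145.7] from tcp [ 2.3 26.1] bay [-1.5 -6.4]
195 127 centre [511.4 144.2] from tcp [ 3.5 24.6] bay [ 0.  -7.7]
gate 182 ((49.10820770263672, -82.45165252685547), (58.97529602050781, 141.54368591308594), 37.135231018066406)
7.2 [507.9 120.   13.5] [-0.07  0.6  -0.28 -1.12 -0.99  0.71] [-0.2 -0.7  1.2]
torch top 228 [512.2 145.7] bay [ 0.6 -6. ]
gate pts 45 ((35.43584442138672, -64.41764068603516), (54.02653503417969, 126.27882385253906), 48.42222595214844)
```

Request:
arm_command([
  [[0,0,0],[0,2,0],0.62],
  [[0,0,0],[1,3,0],0.62],
  [[0,0,0],[1,4,0],0.62],
  [[0,0,0],[1,5,0],0.62],
  [[0,0,0],[1,6,0],0.62],
])

```text
clock: 7.75
position: [508.9, 125.6, 13.4]
ee_rot: [-0.228, 0.267, 0.607, 0.713]
contact_force: [-0.8, -6.2, 2.8]
gripper_width: 32.3
```

Request:
arm_command([
  [[0,0,0],[0,0.5,0],0.62],
  [[0,0,0],[0,1,0],0.62],
  [[0,0,0],[0,1.5,0],0.62],
  [[0,0,0],[0,2,0],0.62],
  [[0,0,0],[0,2,0],0.62],
])

```text
clock: 8.25
position: [509.0, 125.9, 13.3]
ee_rot: [-0.229, 0.267, 0.606, 0.713]
contact_force: [-1.2, -9.6, 4.4]
gripper_width: 32.4
```

The force rises with no further travel, so the torch is against the rail. I'll back straight out and check.

Request:
arm_command([
  [[0,0,0],[-1,-3,0],0.62],
  [[0,0,0],[-3,-15,0],0.62],
  [[0,0,0],[-7,-40,1],0.62],
  [[0,0,0],[-13,-75,5],0.62],
  [[0,0,0],[-20,-115,20],0.62],
])

```text
clock: 8.75
position: [487.7, 10.4, 32.3]
ee_rot: [-0.228, 0.268, 0.607, 0.713]
contact_force: [0.6, -0.1, -0.4]
gripper_width: 32.8
```

Request:
arm_command([
  [[0,0,0],[-3,-30,20],0.8],
  [[0,0,0],[-6,-60,40],1],
  [[0,0,0],[-10,-100,60],1],
  [[0,0,0],[-10,-120,70],1],
  [[0,0,0],[-10,-140,70],1],
])

```text
clock: 9.25
position: [478.0, -131.4, 103.7]
ee_rot: [-0.229, 0.267, 0.606, 0.713]
contact_force: [1.1, -0.0, -0.3]
gripper_width: 0.1
```

```bash
python3 look.py a5; python3 - <<'E'
from h import *
from scipy.optimize import least_squares
M=np.array([[.984,-.178],[.178,.984]]);o=np.array([512.7,151.7])
for n,b in(("top",(0,0)),("scene",(2,-2))):
    im,d,W=cloud(n); P=W.reshape(-1,3)
    for lo,hi in((60,110),(110,180),(190,215)):
        Q=P[(P[:,2]>lo)&(P[:,2]<hi)&(np.hypot(P[:,0]-512,P[:,1]-150)<45)][:,:2]-b
        if len(Q)<15: continue
        p=least_squares(lambda p:np.hypot(*(Q-p).T)-17,Q.mean(0)+([5,-5] if n=="top" else [-8,0]),loss="soft_l1").x if hi<190 else np.array(cv2.minEnclosingCircle(Q.astype(np.float32))[0])
        print(n,lo,len(Q),p.round(1),"bay",(M@(p-o)).round(1))
    if n=="top":
        B=(P[:,:2]-o)@M.T
        for nm,k in dict(back=(abs(B[:,0])<40)&(B[:,1]>15)&(B[:,1]<60),far=(B[:,0]>20)&(B[:,0]<70)&(abs(B[:,1])<25),near=(B[:,0]<-20)&(B[:,0]>-70)&(abs(B[:,1])<25)).items():
            Q=B[k&(P[:,2]>29)&(P[:,2]<35)]; print(nm,len(Q),np.percentile(Q,[3,97],axis=0).round(1).tolist())
        k=(P[:,2]>24)&(P[:,2]<31)&(B[:,1]<-55)&(B[:,1]>-170)&(B[:,0]<130)&(B[:,0]>-70); v=cv2.fitLine(B[k].astype(np.float32),cv2.DIST_L1,0,.01,.01).ravel(); print("gate line",k.sum(),v.round(2))
E
```

```text
9.25 [ 478.  -131.4  103.7] [-0.48  0.53 -0.11 -0.82 -1.36  0.68] [ 1.1 -0.  -0.3]
gate pts 168 ((59.2056770324707, -97.43229675292969), (11.422250747680664, 111.77395629882812), 11.941481590270996)
top 60 50 [514.1 151. ] bay [ 1.5 -0.5]
top 110 85 [513.3 150.9] bay [ 0.8 -0.6]
top 190 218 [513.4 151.1] bay [ 0.8 -0.5]
back 76 [[-38.3, 19.6], [-0.7, 39.8]]
far 94 [[25.6, -23.2], [55.2, 22.6]]
near 102 [[-56.0, -22.4], [-21.2, 22.9]]
gate line 142 [  0.18  -0.98  55.51 -83.15]
scene 60 136 [511.3 151.3] bay [-1.3 -0.7]
scene 110 224 [511.2 151.6] bay [-1.4 -0.4]
scene 190 149 [511.5 148.9] bay [-0.7 -3. ]
```

View pics/a5.png

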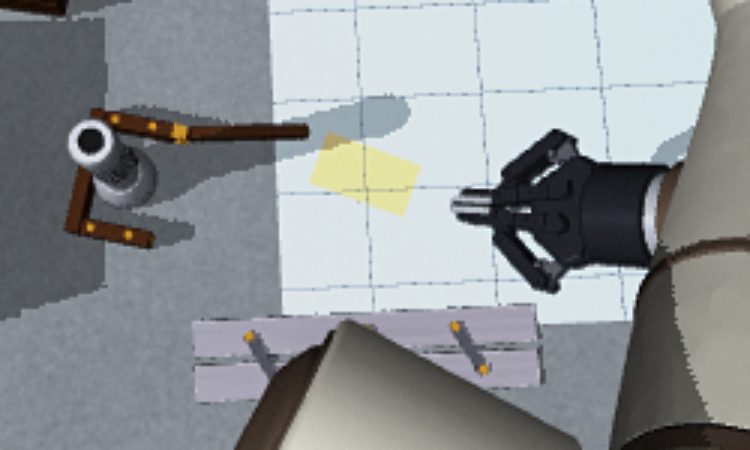

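The torch stands home, at about bay (0,-1) in both cameras and upright. The gate is undisturbed at about 1.76 rad, with its tip at (307,131) in the crop. Next I'll work out the gate-push waypoints.

```bash
python3 - <<'E'
import numpy as np
M=np.array([[.984,-.178],[.178,.984]]);o=np.array([512.7,151.7])
for off,ths in((35,[1.77]),(18,[1.77,1.6,1.4,1.2,1.0,.8,.6,.4,.2,.1,0])):
    for t in ths: print(off,t,(M.T@(np.array([49,-42])+85*np.array([-np.cos(t),-np.sin(t)])+off*np.array([np.sin(t),-np.cos(t)]))+o).round(0))
E
```

```text
35 1.77 [590.  17.]
18 1.77 [573.  17.]
18 1.6 [559.  15.]
18 1.4 [541.  16.]
18 1.2 [524.  20.]
18 1.0 [509.  27.]
18 0.8 [495.  38.]
18 0.6 [483.  50.]
18 0.4 [474.  65.]
18 0.2 [469.  82.]
18 0.1 [467.  90.]
18 0 [467.  99.]
```

Request:
arm_command([
  [[0,0,0],[25,20,0],1],
  [[0,0,0],[50,50,0],1],
  [[0,0,0],[75,85,0],1],
  [[0,0,0],[98,120,0],1],
  [[0,0,0],[112,147,0],1],
])

```text
clock: 9.9
position: [589.8, 20.5, 100.4]
ee_rot: [-0.226, 0.268, 0.608, 0.712]
contact_force: [-0.5, -0.4, 0.8]
gripper_width: -0.1
```

Request:
arm_command([
  [[0,0,0],[3,-3,-22],1],
  [[0,0,0],[5,-3,-45],1],
  [[0,0,0],[5,-3,-65],1],
  [[0,0,0],[5,-3,-80],1],
  [[0,0,0],[5,-3,-83],1],
])

```text
clock: 10.4
position: [593.1, 18.6, 14.7]
ee_rot: [-0.223, 0.269, 0.609, 0.712]
contact_force: [-0.5, -0.6, 0.2]
gripper_width: -0.0
```

Request:
arm_command([
  [[0,0,0],[-6,0,0],1],
  [[0,0,0],[-14,0,0],1],
  [[0,0,0],[-22,0,0],1],
  [[0,0,0],[-30,-1,0],1],
  [[0,0,0],[-38,-2,0],1],
])

```text
clock: 10.9
position: [554.6, 16.4, 15.5]
ee_rot: [-0.224, 0.269, 0.609, 0.712]
contact_force: [0.9, -0.8, -0.6]
gripper_width: 0.2
```

Now I sweep through the arc.

Request:
arm_command([
  [[0,0,0],[-8,0,0],1],
  [[0,0,0],[-17,1,0],1],
  [[0,0,0],[-26,3,0],1],
  [[0,0,0],[-35,6,0],1],
  [[0,0,0],[-45,11,0],1],
])

```text
clock: 11.4
position: [509.0, 27.6, 15.4]
ee_rot: [-0.224, 0.269, 0.609, 0.712]
contact_force: [1.0, 0.4, -0.2]
gripper_width: -0.2
```

```bash
cat > g.py <<'E'
from h import *
import sys
s=readout.read_state(); print(s["clock"],s["position"].round(1),s["contact_force"].round(1))
M=np.array([[.984,-.178],[.178,.984]]);o=np.array([512.7,151.7])
im,d,W=cloud("scene"); cv2.imwrite(f"pics/{sys.argv[1]}.png",cv2.resize(im[100:300,240:440],None,fx=3,fy=3))
P=W.reshape(-1,3)-[2,-2,0]
Q=P[(P[:,2]>110)&(P[:,2]<180)&(np.hypot(P[:,0]-512,P[:,1]-150)<45)][:,:2]
from scipy.optimize import least_squares
if len(Q)>15:
    p=least_squares(lambda p:np.hypot(*(Q-p).T)-17,Q.mean(0)-[8,0],loss="soft_l1").x; print("torch bay",len(Q),(M@(p-o)).round(1))
E
python3 g.py g1
```

```text
11.4 [509.   27.6  15.4] [ 1.   0.4 -0.2]
torch bay 224 [-1.4 -0.2]
```

View pics/g1.png

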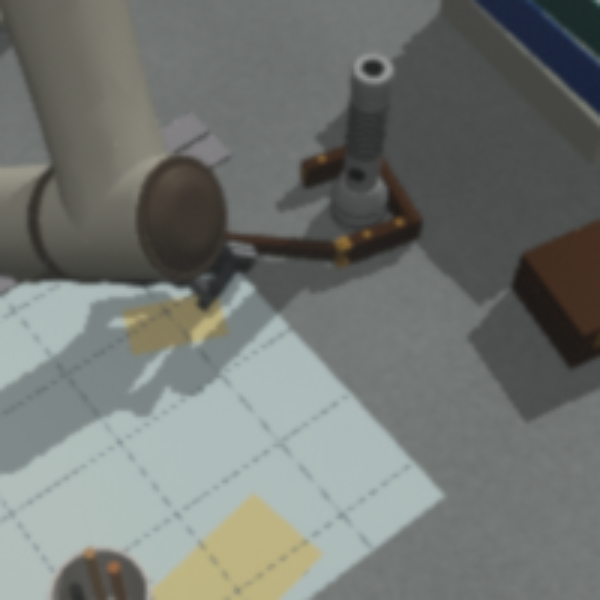

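The gate is about half shut, from its hinge at (343,248) to (230,238), with the fingers on its outer face. The torch hasn't moved.

Request:
arm_command([
  [[0,0,0],[-7,5,0],1],
  [[0,0,0],[-14,10,0],1],
  [[0,0,0],[-20,16,0],1],
  [[0,0,0],[-26,23,0],1],
  [[0,0,0],[-31,30,0],1],
])

```text
clock: 11.95
position: [475.5, 59.3, 15.5]
ee_rot: [-0.223, 0.269, 0.609, 0.712]
contact_force: [0.3, 0.0, -0.8]
gripper_width: -0.0
```

Request:
arm_command([
  [[0,0,0],[-3,7,0],1],
  [[0,0,0],[-5,14,0],1],
  [[0,0,0],[-7,21,0],1],
  [[0,0,0],[-8,27,0],1],
  [[0,0,0],[-9,32,0],1],
])

```text
clock: 12.45
position: [466.5, 91.9, 15.5]
ee_rot: [-0.223, 0.269, 0.61, 0.712]
contact_force: [0.7, -0.3, 0.2]
gripper_width: -0.2
```

Request:
arm_command([
  [[0,0,0],[0,3,0],1],
  [[0,0,0],[0,6,0],1],
  [[0,0,0],[0,8,0],1],
  [[0,0,0],[0,9,0],1],
  [[0,0,0],[0,10,0],1],
])

```text
clock: 12.95
position: [466.6, 101.9, 15.5]
ee_rot: [-0.223, 0.269, 0.61, 0.712]
contact_force: [0.5, -0.4, 0.0]
gripper_width: 0.1
```

Request:
arm_command([
  [[0,0,0],[0,1,0],1],
  [[0,0,0],[0,2,0],1],
  [[0,0,0],[0,3,0],1],
  [[0,0,0],[0,4,0],1],
  [[0,0,0],[0,4,0],1],
])

```text
clock: 13.45
position: [466.7, 105.5, 15.5]
ee_rot: [-0.223, 0.269, 0.609, 0.712]
contact_force: [-0.0, -2.2, 0.9]
gripper_width: -0.1
```

```bash
python3 g.py g2
```

```text
13.45 [466.7 105.5  15.5] [-0.  -2.2  0.9]
torch bay 225 [-1.4 -0.3]
```

View pics/g2.png

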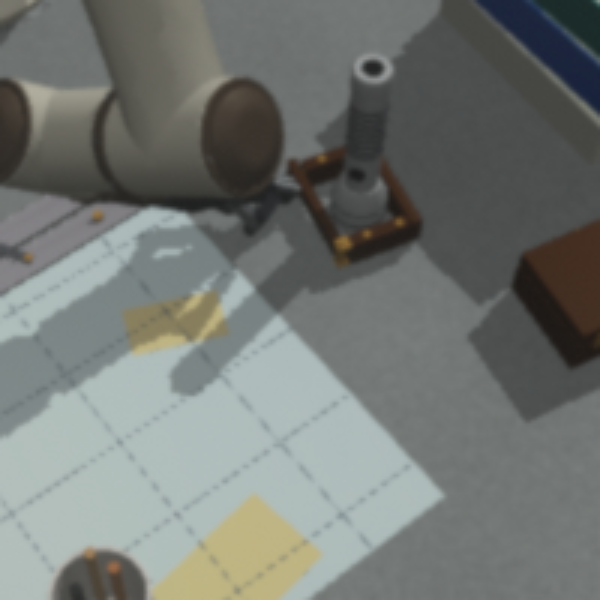

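The gate now lies across the mouth, from (293,165) to (343,248), and force has started to rise. I'll press gently to confirm the stop, then back away.

Request:
arm_command([
  [[0,0,0],[0,1,0],1],
  [[0,0,0],[0,1,0],1],
  [[0,0,0],[0,2,0],1],
  [[0,0,0],[0,2,0],1],
  [[0,0,0],[0,2,0],1],
])

```text
clock: 14.0
position: [466.7, 105.9, 15.3]
ee_rot: [-0.224, 0.27, 0.609, 0.711]
contact_force: [-2.2, -8.3, 3.3]
gripper_width: 0.1
```

Request:
arm_command([
  [[0,0,0],[0,-3,0],1],
  [[0,0,0],[-1,-10,0],1],
  [[0,0,0],[-3,-30,3],1],
  [[0,0,0],[-5,-60,15],1],
  [[0,0,0],[0,-95,35],1],
])

```text
clock: 14.5
position: [464.8, 10.9, 49.8]
ee_rot: [-0.222, 0.271, 0.61, 0.711]
contact_force: [0.9, -0.1, -0.2]
gripper_width: -0.1
```

Request:
arm_command([
  [[0,0,0],[0,-25,20],1],
  [[0,0,0],[5,-50,40],1],
  [[0,0,0],[10,-80,60],1],
  [[0,0,0],[15,-110,80],1],
  [[0,0,0],[20,-130,90],1],
])

```text
clock: 15.0
position: [485.2, -121.2, 141.4]
ee_rot: [-0.223, 0.27, 0.61, 0.711]
contact_force: [1.2, 0.5, 0.4]
gripper_width: 0.2
```

```bash
python3 g.py g3; python3 - <<'E'
from h import *
im,d,W=cloud("top"); P=W.reshape(-1,3)
M=np.array([[.984,-.178],[.178,.984]]);o=np.array([512.7,151.7])
B=(P[:,:2]-o)@M.T
k=(P[:,2]>22)&(P[:,2]<31)&(B[:,1]<-36)&(B[:,1]>-75)&(B[:,0]<35)&(B[:,0]>-65); v=cv2.fitLine(B[k].astype(np.float32),cv2.DIST_L1,0,.01,.01).ravel()
print("gate",k.sum(),v.round(3),"angle from pivot",np.arctan2(-(v[3]+42),49-v[2]),"slope angle",np.arctan2(v[1],v[0]))
T=P[(P[:,2]>190)&(P[:,2]<215)&(np.hypot(B[:,0],B[:,1])<45)][:,:2]
print("torch top bay",(M@(np.array(cv2.minEnclosingCircle(T.astype(np.float32))[0])-o)).round(1))
W0=np.load("top.npz")["W"]
for n,(a,b,c,e,lo,hi) in dict(cup=(405,455,105,160,80,110),box=(185,265,110,170,45,70)).items():
    f=lambda X:np.array(cv2.minAreaRect((lambda q:q[(q[:,2]>lo)&(q[:,2]<hi)][:,:2].astype(np.float32))(X[c:e,a:b].reshape(-1,3)))[0])
    print(n,"moved",(f(W)-f(W0)).round(1))
D=(abs(W-W0)[250:300,290:335]); print("rule left end median/95% dz",np.nanpercentile(D[...,2],[50,95]).round(1))
E
```

```text
15.0 [ 485.2 -121.2  141.4] [1.2 0.5 0.4]
torch bay 224 [-1.5 -0.2]
gate 151 [ 1.0000e+00 -1.2000e-02 -5.4912e+01 -4.2115e+01] angle from pivot 0.0011113877 slope angle -0.011605323
torch top bay [ 1.1 -0.8]
cup moved [-0.7 -0.1]
box moved [-0.   0.4]
rule left end median/95% dz [  2.1 672.4]
```

```bash
python3 -c "from bench import arm; print(arm.job_done())"
```

```text
the job is handed in; nothing more can be done
None
```

I pushed the torch upright into the bay until it stood against the back rail, then swung the gate shut across the mouth and handed the job in at about 15 s. I pushed low on the head with two fingertips of the tilted gripper, set too narrow for the head to go between them.

**Last checks, after the arm had backed away:**
- **Torch:** it stands at bay x between -1.5 and +1.1 mm and y between -0.8 and -0.2 mm in the two cameras, within the limits. They disagree by about 2.6 mm in x. No tilt showed: the barrel and top gave the same centre to within about 3 mm.
- **Gate:** the angle measures about 0.00 to 0.01 rad in size. The stop also showed in the force, which rose to 8 N with no further travel.
- **Pen cup and box:** shifts measured under 1 mm.
- **Parallel rule:** I could not measure it, because the arm hid part of it in the last top view. I steered no move near it and felt no unexpected contact force.
- **Robot:** it was clear of everything, with the wrist force near zero. The highest wrist force I read at the end of any move was about 11 N.

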